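# Stow the setting block and lock the slide gauge shut

## Robot

A 7-joint arm with a two-finger parallel gripper is mounted at the origin on a cart in front of the work surface, level with it; the furniture and walls round the work are solid. World frame = base frame: x ahead of the robot, y to its left, z up, the work surface at z = 0. Lengths are in m, angles in degrees, forces in N, time in s.
With the tool pointing down it reaches from about 0.425 to 0.875 m from the base axis. Payload 4.7 kg.
Tool frame: the origin (TCP) lies between the finger pads; the fingertips stand env.tip_reach ahead of it and the grasp point (between the pads) lies 2 mm behind it (env.tip_reach is the distance from the TCP to the fingertips, in m); z points along the fingers, y is the line along which they close (so a half turn about z gives the same grasp; the last joint's range is limited). The gripper opens to 87 mm and grips with 3 to 60 N. Pads are 19 mm wide; open, the fingers measure 117 mm over their backs; the gripper's body (75 mm by 190 mm) begins 51 mm behind the grasp point.
Start: joints at [-63.478, 18.392, -4.016, 83.108, 1.295, 78.541, -3.26], TCP at [0.282, 0.586, 0.24] pointing down, gripper open.
Joint ranges: [-163.93, 163.93], [-17.29, 119.83], [-79.2, 71.16], [3.27, 140.29], [-89.18, 269.18], [5.43, 117.66], [-154.24, 154.24]. Speed limits (degrees/s): [147.25, 147.25, 180, 180, 180, 180, 180].

## Interface

Orientations are given as [roll, pitch, yaw] about the fixed x, y, z axes, in that order (R = Rz(yaw) Ry(pitch) Rx(roll)).
In Python, from cell import env gives the robot as it stands.
- The arm moves only by the shell command python3 steer.py 'ROWS' [FORCE]. ROWS is a JSON list that holds a single list of rows (three levels of brackets), with 1 to 8 rows, each of 5 numbers: dx, dy, dz in a scale on which 1.0 is 80 cm, then a turn about the tool's z in parts of the range, where 1.0 means 4 rad, then the finger opening in m; each row is the pose to reach, as a shift and turn from the pose commanded when the command began, along the tool's axes at that moment; what a row does not reach only later rows make up. A row lasts 1/12 s, in which the tool goes at most 0.0417 m and 7.16 degrees, less where a joint would pass 70% of its speed; a pose out of reach is approached as far as the arm can. The fingers move at their own pace and stop on an object; FORCE is the grip in N (left out, the last holds). Time passes only in rows, so rows that do not move let the fingers close. It prints the time, the measured TCP pose, the force, the opening and the grip force at its end. A shift or turn number past 1, either way, is cut back to 1. Input that does not fit is refused with a message, and nothing moves.
- env.get_obs(): the state, without advancing time (a new reading comes with each control period).
- env.read_camera(name): name is "side" or "top" or "wrist"; returns a dict with "color" (384x512x3 uint8, blue, green, red), "fx", "fy", "cx", "cy" (pixels), "world_from_camera" (4x4, takes a point from camera to world coordinates). Camera axes: x right, y down, z forward; pixel columns grow to the right and rows downward; lengths in m; the calibration is good to about 2 mm. A picture is of the moment at which its call begins. There is no depth.
- env.sign_off(): hands the job in; it is judged then, once.
The state is a dict: "time_s": time; "qpos": joint angles; "joint_velocities": joint speeds; "effort": joint torques, N m; "tool_pos": TCP position; "tool_rot": TCP orientation; "force": force on the tool from outside, world axes, zero at the start; "wrist_torque": the same for the moment, N m; "grip_width": finger opening in m; "grasp_force": force on a finger pad.
Only numpy, scipy, OpenCV 4.12 (cv2) and the standard library are available. Lean on these libraries where they do the work, as an engineer would, in place of code of your own. Each camera call takes 0.05 s, during which the arm holds its last target. There are 200 camera calls.

## Task

Clear away the slide gauge: stand the yellow-capped setting block from between its jaws back in its own yellow-marked pocket of the tray, fully down on the pocket floor. Then pull up the black knob on the jaw to free the lock pin, slide the jaw gently home until it just bears on the anvil's sprung pad, without driving the delicate pad in deep, and let the pin drop fully into the lock hole. Leave the other blocks, the heat sink and the solder reel where they are.

Things in the scene. Friction and masses are not known exactly. Their poses are not given: they have to be found in the camera images.
- gauge: Slate-blue bench slide gauge: base 78 x 220 x 8 mm fixed to the table, on it a steel bed 50 mm wide, top 24 mm above the table. Origin: centre of the underside, at table height. Its y axis runs along the bed. The jaw closes towards +y, where the anvil (block 46 wide, 27 along y, top 59 mm above the table, screw head to 68 mm) is clamped.
- jaw_face (a point): Middle of the jaw's steel face, 42 mm above the table, at gauge y = -17 mm at jaw travel 0. The anvil's pad faces it; the anvil is set anew for each job, the pad's tip 62 to 82 mm ahead (gauge +y) of that, and its place is not reported: find it by touch or by eye. Jaw plate 46 wide, 12 thick, top 59 mm above the table; behind it the saddle, 62 wide, top 43 mm above the table.
- anvil_pad (a joint): How far the anvil's sprung sensing pad (round steel button, 18 mm diameter, standing 6 mm out of the anvil, 42 mm above the table) is pushed in, m: 0 at rest, 0.006 = bottomed. It yields above 5 N, 2.5 N more per mm. It is delicate: over 0.0045 (about 16 N) is too hard. The lock hole is right with it pushed in 0 to 0.003.
- jaw (a joint): Travel of the sliding jaw along the gauge's +y, m; grows as it closes. Starts between 0 and 0.018 and meets the anvil's pad somewhere between 0.062 and 0.082. About 3 N of friction; stays where it is left. With the pin down, a slot (its working range) in the flat lock bar flush in the bed stops it about 36 mm short of the pad.
- plunger (a joint): Lift of the knob and lock pin, m: 0 = fully down, 0.013 = top stop. A spring pulls it down (7 N at 0, 11 N at top). The round 8 mm nose reaches 8 mm below the bed top: over 0.008 it leaves the slot and clears the bar; let down on the plain bar it stays near 0.008. The one lock hole (11 mm) takes it only with the jaw bearing on the anvil's pad (or about 1 mm short).
- pull_knob (a point): Middle of the black pull knob (upright cylinder, 25 mm diameter, 20 mm tall) on the saddle, 30 mm behind the jaw face (gauge -y); 72 mm above the table when down, its underside then 19 mm above the saddle. Moves with jaw and plunger.
- block_yellow: Steel setting block with a yellow plastic cap, 24 (its x) x 30 (its y) x 44 mm tall, about 0.25 kg. Origin: centre of its underside. It stands on the gauge's bed in the 44 to 82 mm gap between jaw and anvil, its y about along the gauge's y, so it can be gripped across its x.
- yellow_floor (a point): Centre of the floor of the yellow-marked pocket, axes those of the pocket. Opening 34 (its x) x 28 (its y) mm, floor 14 and rim 26 mm above the table: it takes the yellow block with the block's y along the pocket's x, either way round, 2 mm free on each side.
- tray: Wooden board 68 x 206 x 8 mm fixed to the table, origin at the centre of its underside. It carries three grey pocket inserts, 58 (x) x 44 (y) mm, 64 mm apart along y in changing order, each with a red, yellow or blue floor and front tile. The red one holds the red block; the blue one is empty but is for the longer blue block.
- block_red: Red-capped setting block, 24 x 20 x 44 mm tall, standing in the red pocket. Bystander. Origin: centre of its underside.
- block_blue: Blue-capped setting block, 24 x 40 x 44 mm tall, standing on the table. Bystander. Origin: centre of its underside.
- heat_sink: Black finned heat sink, 30 x 42 x 24 mm, on the table. Bystander. Origin: its underside.
- solder_reel: Reel of solder wire, 60 mm diameter, 36 mm tall, on the table. Bystander. Origin: its underside.

How it is judged:
By the outcome, as a careful person would: the job done as asked, in the order asked, and still so for the second after the job is handed in, with the robot touching nothing.
It also fails if it takes over 54 s, if anything falls off the work surface, if the arm or the gripper's body presses on something with over 40 N, if the wrist force passes 120 N, or if a joint passes its speed limit or range.

## Working session

There is one attempt and no reset: what is moved stays moved. The work goes in short steps, Python scripts to look and compute and a shell command to move; the robot and the scene stay as the last step left them, time stands still between calls to the robot, and variables do not carry over. Pictures are saved under pics/ and viewed, at most 10 in all, crops included, and the job is handed in when it is done.

```bash
ls; mkdir -p pics
python3 - <<'E'
from cell import env
import cv2
print(env.tip_reach,env.get_obs())
for n in ("top","side"):
    r=env.read_camera(n); cv2.imwrite(f"pics/{n}0.png",r["color"]); print(n,r["fx"],r["fy"],r["cx"],r["cy"],r["world_from_camera"])
E
```

```text
cell.py
pics
steer.py
0.017 {'time_s': 0.0, 'qpos': array([-63.47700064,  18.43759865,  -4.01627738,  83.17432942,
         1.29597079,  78.54013529,  -3.2611033 ]), 'joint_velocities': array([-0.00984953,  0.02501211, -0.04629801,  0.07706707, -0.06956296,
       -0.00734125,  0.04176457]), 'effort': array([-2.26931897e-04, -4.91287100e+01, -4.03897623e-01, -3.12541795e+01,
       -6.39431085e-02,  4.36732150e-02,  1.88037820e-04]), 'tool_pos': array([0.28185261, 0.58514295, 0.23848316]), 'tool_rot': array([-1.79893236e+02,  6.43262179e-03,  1.54286542e+02]), 'force': array([-0.34460796,  0.03748675, -0.17200084]), 'wrist_torque': array([ 0.06059359, -0.01046204, -0.00523926]), 'grasp_force': 0.0, 'grip_width': 0.08698545606145357}
top 490.3043361102634 490.3043361102634 266.83927744317174 178.07271299365902 [[-0.00234929 -0.99731956  0.07313119  0.4589047 ]
 [-0.99999624  0.00223935 -0.00158526 -0.01703066]
 [ 0.00141724 -0.07313464 -0.99732107  1.12703636]
 [ 0.          0.          0.          1.        ]]
side 469.75580339369924 469.75580339369924 254.6556715918972 185.1844086221047 [[ 0.99154916 -0.07506288  0.10581032  0.45802353]
 [-0.12940198 -0.51416061  0.84787617 -0.74675308]
 [-0.00924053 -0.85440297 -0.5195288   0.54195099]
 [ 0.          0.          0.          1.        ]]
```

Run:
```python
import cv2
for n in ("top","side"):
    cv2.imwrite(f"pics/{n}0b.png",cv2.resize(cv2.imread(f"pics/{n}0.png"),(800,600),interpolation=cv2.INTER_CUBIC))
```

```text
(no output)
```

View pics/top0b.png

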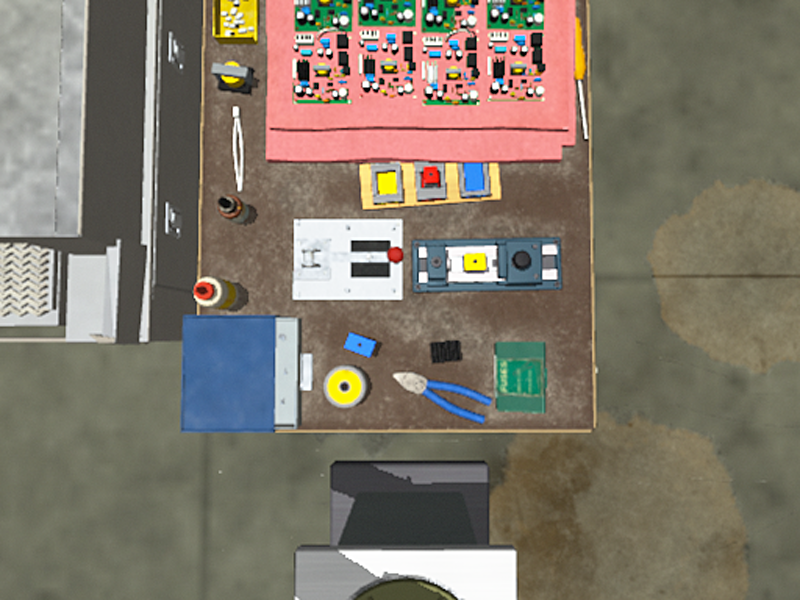

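View pics/side0b.png

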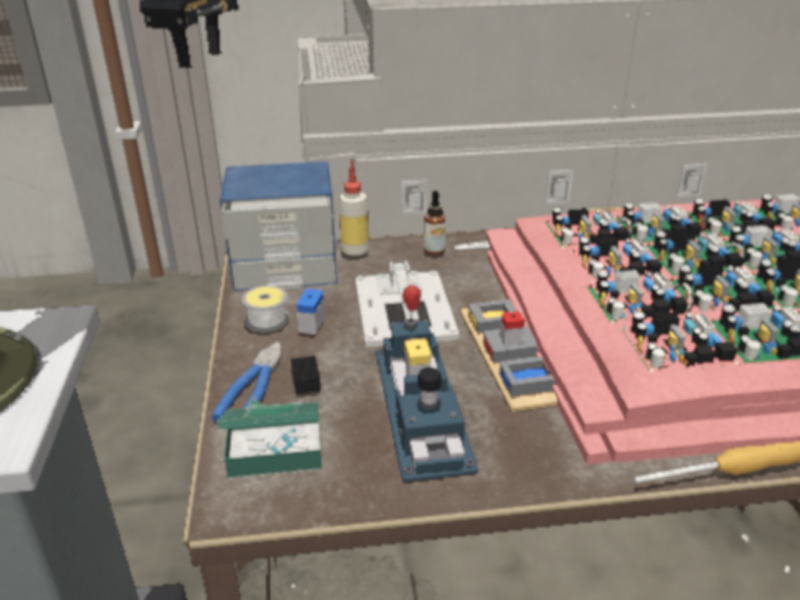

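Top view (800x600 scale): yellow cap (475,262), knob (521,261), anvil ~(437,262), yellow pocket (387,183), blue pocket at right of the tray. A red clamp handle (395,255) stands beyond the anvil. The side view agrees.

```bash
cat > h.py <<'E'
import numpy as np, cv2
from cell import env
def ray(r,u,v,z):
    T=r["world_from_camera"]; d=T[:3,:3]@np.array([(u-r["cx"])/r["fx"],(v-r["cy"])/r["fy"],1]); o=T[:3,3]
    return (o+d*(z-o[2])/d[2])[:2]
def proj(r,p):
    T=np.linalg.inv(r["world_from_camera"]); c=T[:3,:3]@np.array(p)+T[:3,3]
    return np.array([r["cx"]+r["fx"]*c[0]/c[2], r["cy"]+r["fy"]*c[1]/c[2]])
def blob(r,lo,hi,box):
    x0,y0,x1,y1=box; hsv=cv2.cvtColor(r["color"][y0:y1,x0:x1],cv2.COLOR_BGR2HSV)
    m=cv2.inRange(hsv,lo,hi); n,l,s,c=cv2.connectedComponentsWithStats(m); i=1+np.argmax(s[1:,4])
    pts=np.argwhere(l==i)[:,::-1].astype(np.float32)
    return c[i]+[x0,y0], s[i], cv2.minAreaRect(pts)
E
python3 - <<'E'
from h import *
r=env.read_camera("top")
for n,lo,hi,box,z in [("cap",(22,120,80),(38,255,255),(280,150,330,185),.068),("yfloor",(22,120,80),(38,255,255),(230,100,265,135),.014),
  ("bfloor",(95,120,80),(125,255,255),(290,95,325,135),.014),("redcap",(0,120,80),(8,255,255),(262,100,290,130),.058),("knob",(0,0,0),(180,255,45),(322,155,345,178),.082),
  ("base",(95,60,30),(115,255,160),(255,145,370,195),.008)]:
    c,s,q=blob(r,lo,hi,box); print(n,c,s,q,ray(r,*c,z))
im=r["color"][95:195,225:365]; cv2.imwrite("pics/c1.png",cv2.resize(im,None,fx=5.6,fy=5.6,interpolation=cv2.INTER_CUBIC))
E
```

```text
cap [303.4966443 167.0738255] [ 17  12  14  11 149] ((23.5, 17.0), (10.0, 13.0), 90.0) [ 0.5603095  -0.09830041]
yfloor [247.43949045 116.82802548] [ 11  10  13  15 157] ((17.381187438964844, 16.81188201904297), (13.433002471923828, 11.542430877685547), 84.2894058227539) [0.68168379 0.02543199]
bfloor [302.97235023 112.46082949] [  7   9  13  18 217] ((13.0, 17.5), (17.0, 12.0), 90.0) [ 0.69158028 -0.10222467]
redcap [275.00862069 112.17241379] [  7   6  13  14 116] ((12.815385818481445, 12.523077011108398), (12.403472900390625, 11.163125038146973), 82.87498474121094) [ 0.68315388 -0.03711075]
knob [332.55555556 167.02777778] [ 6  6 12 11 36] ((10.975608825683594, 11.219512939453125), (10.619816780090332, 9.68277359008789), 51.34019470214844) [ 0.55893026 -0.15945063]
base [312.54176072 169.41817156] [   9    7   96   35 1772] ((56.25269317626953, 23.913888931274414), (33.24143600463867, 95.02001953125), 89.06080627441406) [ 0.5606129  -0.12359373]
```

View pics/c1.png

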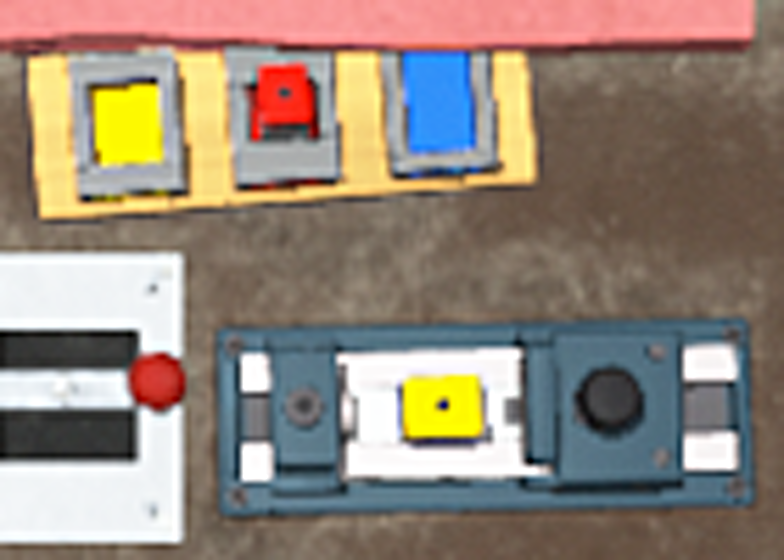

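```bash
python3 - <<'E'
from h import *
t=env.read_camera("top"); s=env.read_camera("side")
def tri(a,b):
    A=[];B=[]
    for r,p in ((t,a),(s,b)):
        p=np.array(p)/1.5625;T=r["world_from_camera"]; d=T[:3,:3]@np.array([(p[0]-r["cx"])/r["fx"],(p[1]-r["cy"])/r["fy"],1]);d/=np.linalg.norm(d)
        M=np.eye(3)-np.outer(d,d);A.append(M);B.append(M@T[:3,3])
    return np.linalg.lstsq(np.vstack(A),np.hstack(B),rcond=None)[0].round(3)
print("bottle",tri((204,291),(352,165)),"drawer corner",tri((275,316),(331,167)),"clamp",tri((395,255),(411,288)),"foam",tri((561,160),(583,430)),"knob",tri((521,260),(429,376)),"cap",tri((474,262),(417,345)))
k=np.array([333,166.2]);print("knob",ray(t,*k,.082))
f=lambda x,y,z:ray(t,225+x/5.6-.5,95+y/5.6-.5,z)
print("base corners",f(220,330,.008),f(747,322,.008),f(752,505,.008),f(220,516,.008))
print("insert y",f(68,60,.026),f(175,50,.026),f(186,192,.026),f(78,198,.026))
print("tray edge",f(40,217,.008),f(537,183,.008)); print("pad,face",f(355,408,.042),f(523,408,.045),f(525,350,.059),f(552,480,.059))
E
cat >> h.py <<'E'
from scipy.spatial.transform import Rotation as Ro
def go(x,y,z,yaw,o=None):
    o=o or env.get_obs(); R=Ro.from_euler("xyz",o["tool_rot"],degrees=True).as_matrix()
    d=np.array([x,y,z])-o["tool_pos"]; 
    t=(o["tool_rot"][2]-yaw+180)%360-180
    print("shift",(R.T@d).round(4),"turn",round(t,2))
def st():
    o=env.get_obs(); print(round(o["time_s"],2),o["tool_pos"].round(4),o["tool_rot"].round(2),"F",o["force"].round(1),"w",round(o["grip_width"],4),"g",round(o["grasp_force"],1))
E
python3 -c "
from h import *
go(.28185,.58514,.32,154.3);go(.5603,-.0983,.32,91);go(.5603,-.0983,.22,91)"
```

```text
shift [-0.     -0.0004 -0.081 ] turn -0.01
shift [-0.5474 -0.4953 -0.0805] turn 63.29
shift [-0.5474 -0.4952  0.0195] turn 63.29
```

The rows are not in the units I measure in: shifts go in shares of 80 cm and turns go in shares of 4 rad. I convert before sending: -0.547 m is -0.6838, -0.495 m is -0.6188, 63.3 degrees is 0.2762.

```bash
python3 steer.py '[[[0, 0, -0.1, 0, 0.087], [0, 0, -0.1, 0, 0.087], [-0.6838, -0.6188, -0.1, 0.2762, 0.087], [-0.6838, -0.6188, -0.1, 0.2762, 0.087], [-0.6838, -0.6188, -0.1, 0.2762, 0.087], [-0.6838, -0.6188, -0.1, 0.2762, 0.087], [-0.6838, -0.6188, -0.1, 0.2762, 0.087], [-0.6838, -0.6188, -0.1, 0.2762, 0.087]]]'; python3 -c "
from h import *
go(.5603,-.0983,.32,91);go(.5603,-.0983,.2,91)"
```

```text
time_s: 0.92
tool_pos: [0.3767, 0.352, 0.3196]
tool_rot: [180.0, -0.0, 111.0]
force: [0.2, -0.3, 0.2]
grip_width: 0.0873
grasp_force: 0.0
shift [-0.4862  0.0103 -0.0005] turn 19.97
shift [-0.4863  0.0103  0.1195] turn 19.97
```

Scaled: -0.486 m is -0.6075, 0.01 m is 0.0125, 20 degrees is 0.0873.

```bash
python3 steer.py '[[[-0.6075, 0.0125, 0, 0.0873, 0.087], [-0.6075, 0.0125, 0, 0.0873, 0.087], [-0.6075, 0.0125, 0, 0.0873, 0.087], [-0.6075, 0.0125, 0, 0.0873, 0.087], [-0.6075, 0.0125, 0, 0.0873, 0.087], [-0.6075, 0.0125, 0, 0.0873, 0.087], [-0.6075, 0.0125, 0, 0.0873, 0.087], [-0.6075, 0.0125, 0, 0.0873, 0.087]]]';python3 -c "
from h import *
go(.5603,-.0983,.22,91)"
```

```text
time_s: 1.58
tool_pos: [0.5041, 0.0441, 0.3199]
tool_rot: [180.0, -0.0, 91.3]
force: [1.2, -1.0, 0.5]
grip_width: 0.0866
grasp_force: 0.0
shift [-0.1437  0.0528  0.0998] turn 0.32
```

Scaled: -0.143 m is -0.1788, 0.1 m is 0.125, 0.3 degrees is 0.0013.

```bash
python3 steer.py '[[[-0.1788, 0.0663, 0, 0.0013, 0.087], [-0.1788, 0.0663, 0.0625, 0.0013, 0.087], [-0.1788, 0.0663, 0.125, 0.0013, 0.087], [-0.1788, 0.0663, 0.125, 0.0013, 0.087], [-0.1788, 0.0663, 0.125, 0.0013, 0.087], [-0.1788, 0.0663, 0.125, 0.0013, 0.087], [-0.1788, 0.0663, 0.125, 0.0013, 0.087]]]';python3 -c "
from h import *
st();r=env.read_camera('wrist');cv2.imwrite('pics/w1.png',r['color']);print(r['world_from_camera'],r['fx'],r['cx'],r['cy'])
for p in [(.5603,-.0983,.068),(.5607,-.1604,.082),(.68,.0253,.014)]: print(proj(r,p))
"
```

```text
time_s: 2.17
tool_pos: [0.5592, -0.0965, 0.2183]
tool_rot: [-179.8, 0.0, 90.9]
force: [-0.2, 0.3, 0.6]
grip_width: 0.0869
grasp_force: 0.0
2.17 [ 0.5592 -0.0965  0.2183] [-1.7983e+02  2.0000e-02  9.0870e+01] F [-0.2  0.3  0.6] w 0.0869 g 0.0
[[ 0.99985308  0.01695391  0.00252608  0.55863095]
 [ 0.01699681 -0.96153414 -0.27415908 -0.02156405]
 [-0.00221916  0.27416173 -0.96168104  0.36434932]
 [ 0.          0.          0.          1.        ]] 311.64872702407484 256.9685914030496 193.67014050074246
[258.00951931 186.09866185]
[257.30636435 250.16302147]
[375.0682754   60.07284403]
```

View pics/w1.png

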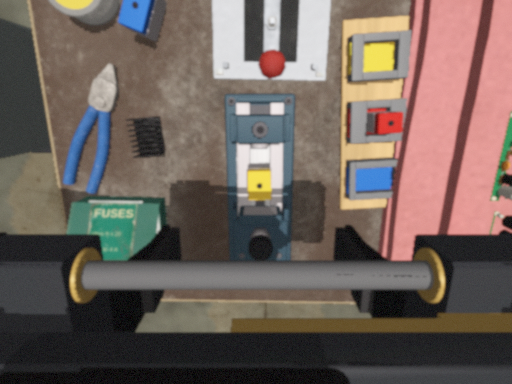

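The wrist view shows the cap at (260,184), knob (260,247), anvil screw (260,129), and the yellow pocket (378,56).

Run:
```python
from h import *
r=env.read_camera('wrist')
for n,box,z in [("cap",(235,160,285,210),.068),("yfloor",(350,35,405,80),.014)]:
    c,s,q=blob(r,(20,120,60),(38,255,255),box); b=cv2.boxPoints(q)+np.array(box[:2])
    print(n,c,ray(r,*c,z)); P=np.array([ray(r,*p,z) for p in b]); print(P.round(4),P.mean(0).round(4))
c,s,q=blob(r,(95,120,60),(125,255,255),(340,160,400,200)); print("blue",ray(r,*c,.014))
for n,p,z in [("base TL",(226,95),.008),("base TR",(295,95),.008),("base L",(228,240),.008),("base R",(292,240),.008)]: print(n,ray(r,*p,z))
im=r["color"][20:270,215:415]; cv2.imwrite("pics/w2.png",cv2.resize(im,(480,600),interpolation=cv2.INTER_CUBIC))
```

```text
cap [257.71833085 185.62593145] [ 0.56132382 -0.09672989]
[[ 0.5486 -0.0824]
 [ 0.5709 -0.0806]
 [ 0.5737 -0.1118]
 [ 0.5508 -0.1138]] [ 0.561  -0.0972]
yfloor [377.04645761  58.2601626 ] [0.68363975 0.0291052 ]
[[0.6664 0.0424]
 [0.6974 0.043 ]
 [0.7012 0.015 ]
 [0.6695 0.0144]] [0.6836 0.0287]
blue [ 0.69340199 -0.10137815]
base TL [ 0.52502678 -0.01039659]
base TR [ 0.60056685 -0.00893622]
base L [ 0.52616566 -0.18274586]
base R [ 0.60590846 -0.18122044]
```

View pics/w2.png

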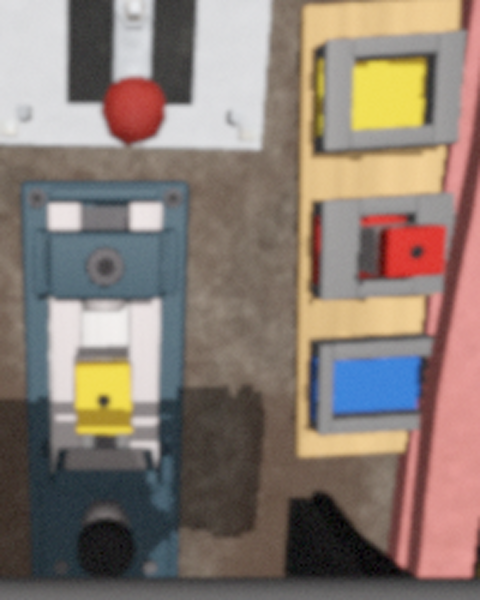

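```bash
python3 -c "
from h import *
go(.561,-.0975,.058,92.5)"
```

```text
shift [-3.200e-03  1.000e-04  1.626e-01] turn -1.41
```

Scaled: 0.14 m is 0.175, -0.0015 m is -0.0019, -1.4 degrees is -0.0061.

```bash
python3 steer.py '[[[-0.0019, 0, 0.175, -0.0061, 0.05], [-0.0019, 0, 0.175, -0.0061, 0.05], [-0.0019, 0, 0.175, -0.0061, 0.05], [-0.0019, 0, 0.175, -0.0061, 0.05], [-0.0019, 0, 0.175, -0.0061, 0.05], [-0.0019, 0, 0.175, -0.0061, 0.05]]]'; python3 -c "
from h import *
go(.561,-.0975,.058,92.5)"
```

```text
time_s: 2.77
tool_pos: [0.5609, -0.0957, 0.0806]
tool_rot: [179.9, -0.0, 92.5]
force: [-0.6, -0.3, 1.4]
grip_width: 0.0555
grasp_force: 0.0
shift [-0.0018 -0.      0.0226] turn 0.04
```

Scaled: 0.022 m is 0.0275, -0.0015 m is -0.0019.

```bash
python3 steer.py '[[[-0.0019, 0, 0.0275, 0, 0.05], [-0.0019, 0, 0.0275, 0, 0.05], [-0.0019, 0, 0.0275, 0, 0.015], [-0.0019, 0, 0.0275, 0, 0.015], [-0.0019, 0, 0.0275, 0, 0.015], [-0.0019, 0, 0.0275, 0, 0.015]]]' 30; python3 -c "
from h import *
st()"
```

```text
time_s: 3.27
tool_pos: [0.5611, -0.0986, 0.059]
tool_rot: [179.9, -0.0, 92.4]
force: [0.5, 0.4, 0.2]
grip_width: 0.0309
grasp_force: 0.0
3.27 [ 0.5611 -0.0986  0.059 ] [ 1.7986e+02 -1.0000e-02  9.2430e+01] F [0.5 0.4 0.2] w 0.0309 g 0.0
```

```bash
python3 steer.py '[[[0, 0, 0, 0, 0.015], [0, 0, 0, 0, 0.015], [0, 0, 0, 0, 0.015], [0, 0, 0, 0, 0.015]]]' 30
```

```text
time_s: 3.6
tool_pos: [0.5608, -0.0986, 0.0584]
tool_rot: [179.9, -0.0, 92.4]
force: [-0.5, 0.9, 6.1]
grip_width: 0.0238
grasp_force: 30.0
```

Scaled: 0.12 m is 0.15, 0.06 m is 0.075, -1.6 degrees is -0.007.

```bash
python3 -c "
from h import *
go(.682,-.05,.16,94)"; python3 steer.py '[[[0, 0, -0.05, 0, 0.015], [0, 0, -0.1, 0, 0.015], [0.0313, 0.075, -0.125, 0, 0.015], [0.0538, 0.15, -0.125, -0.007, 0.015], [0.0538, 0.15, -0.125, -0.007, 0.015], [0.0538, 0.15, -0.125, -0.007, 0.015], [0.0538, 0.15, -0.125, -0.007, 0.015], [0.0538, 0.15, -0.125, -0.007, 0.015]]]'
python3 - <<'E'
from h import *
st(); r=env.read_camera("wrist"); cv2.imwrite("pics/w3.png",r["color"]); print(r["world_from_camera"].round(3))
print(proj(r,(.681,.0265,.014)))
E
```

```text
shift [ 0.0435  0.1233 -0.1014] turn -1.58
time_s: 4.27
tool_pos: [0.6772, -0.0508, 0.1556]
tool_rot: [-179.8, 0.1, 94.0]
force: [-0.1, 0.1, -2.3]
grip_width: 0.0234
grasp_force: 30.0
4.27 [ 0.6772 -0.0508  0.1556] [-1.7978e+02  6.0000e-02  9.4030e+01] F [-0.1  0.1 -2.3] w 0.0234 g 30.0
[[ 0.997  0.07   0.017  0.673]
 [ 0.072 -0.959 -0.274  0.024]
 [-0.003  0.275 -0.961  0.302]
 [ 0.     0.     0.     1.   ]]
[267.56369285 102.40306531]
```

View pics/w3.png

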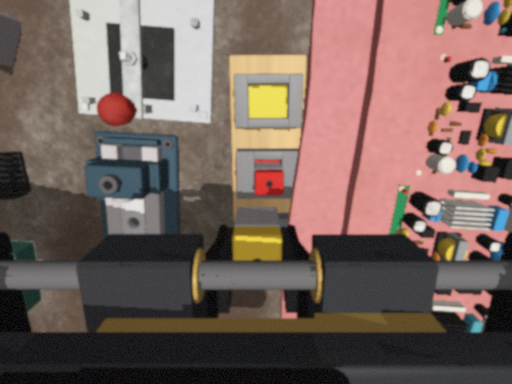

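The block is held and the yellow pocket is seen from almost straight above at (268,101).

Run:
```python
from h import *
r=env.read_camera("wrist"); st()
box=(235,75,303,130)
c,s,q=blob(r,(20,120,60),(38,255,255),box); b=cv2.boxPoints(q)+np.array(box[:2])
P=np.array([ray(r,*p,.014) for p in b]);print(ray(r,*c,.014),P.round(4),P.mean(0).round(4),q)
hsv=cv2.cvtColor(r["color"],cv2.COLOR_BGR2HSV)
for v in (92,101,110):
    print(v,[tuple(int(k) for k in x) for x in hsv[v,226:312:2]])
```

```text
4.37 [ 0.6767 -0.052   0.1567] [-1.7987e+02  3.0000e-02  9.3910e+01] F [ 0.1  0.2 -2.9] w 0.0237 g 30.0
[0.68103448 0.02783512] [[0.6633 0.0407]
 [0.6964 0.0431]
 [0.6991 0.0152]
 [0.6651 0.0128]] [0.681 0.028] ((33.0, 24.5), (33.0, 38.0), 90.0)
92 [(13, 57, 120), (14, 63, 122), (18, 98, 177), (20, 105, 219), (21, 85, 191), (12, 8, 163), (10, 5, 167), (10, 5, 168), (0, 6, 169), (0, 3, 168), (30, 5, 166), (27, 86, 178), (27, 156, 231), (27, 154, 238), (27, 154, 238), (28, 157, 237), (28, 153, 238), (27, 154, 238), (27, 151, 239), (28, 154, 238), (28, 153, 238), (27, 154, 238), (28, 154, 238), (28, 151, 239), (28, 152, 238), (27, 154, 238), (27, 154, 239), (27, 156, 238), (27, 154, 238), (27, 155, 238), (27, 160, 209), (20, 86, 118), (0, 5, 151), (0, 2, 167), (0, 5, 170), (0, 5, 169), (15, 6, 168), (12, 8, 168), (15, 45, 176), (16, 101, 185), (5, 121, 105), (1, 107, 134), (0, 87, 211)]
101 [(13, 51, 130), (13, 53, 129), (17, 91, 163), (19, 100, 214), (19, 92, 185), (25, 10, 158), (0, 2, 163), (15, 3, 162), (8, 6, 166), (10, 5, 166), (15, 6, 165), (25, 75, 171), (27, 155, 230), (28, 157
[... 402 characters left out ...]
24), (1, 110, 109), (0, 97, 182), (0, 83, 222)]
110 [(16, 51, 125), (11, 58, 119), (17, 95, 142), (19, 104, 208), (20, 97, 189), (22, 18, 156), (0, 3, 161), (20, 5, 161), (10, 5, 163), (0, 3, 163), (0, 3, 165), (25, 72, 171), (27, 156, 230), (27, 157, 239), (27, 159, 238), (27, 160, 238), (27, 156, 238), (27, 156, 239), (27, 157, 239), (27, 158, 238), (28, 155, 238), (27, 158, 237), (27, 156, 238), (27, 156, 238), (27, 155, 239), (27, 157, 239), (27, 158, 238), (27, 156, 238), (27, 156, 238), (27, 156, 239), (27, 158, 227), (24, 93, 148), (10, 5, 154), (0, 3, 164), (170, 5, 164), (20, 5, 164), (0, 3, 163), (15, 6, 161), (15, 54, 162), (7, 107, 124), (2, 112, 137), (1, 91, 208), (0, 82, 225)]
```

```bash
python3 -c "
from h import *
print(env.get_obs()['qpos'].round(1)); go(.6803,.0265,.078,4.1); go(.6803,.0265,.078,184.1)"
```

```text
[-21.9  27.1  32.7  85.5 -14.9  71.9  16.5]
shift [0.0781 0.0091 0.0786] turn 89.81
shift [0.0781 0.0091 0.0786] turn -90.19
```

Scaled: 0.078 m is 0.0975, 0.0105 m is 0.0131, -90.2 degrees is -0.3936.

```bash
python3 steer.py '[[[0.0975, 0.0131, 0, -0.3936, 0.015], [0.0975, 0.0131, 0, -0.3936, 0.015], [0.0975, 0.0131, 0, -0.3936, 0.015], [0.0975, 0.0131, 0, -0.3936, 0.015], [0.0975, 0.0131, 0, -0.3936, 0.015], [0.0975, 0.0131, 0, -0.3936, 0.015], [0.0975, 0.0131, 0, -0.3936, 0.015], [0.0975, 0.0131, 0, -0.3936, 0.015]]]'; python3 -c "
from h import *
go(.6818,.0265,.078,184.1)"
```

```text
time_s: 5.03
tool_pos: [0.6821, 0.0265, 0.1578]
tool_rot: [-180.0, -0.0, 151.6]
force: [0.5, 0.0, -3.2]
grip_width: 0.0238
grasp_force: 30.0
shift [ 0.0003 -0.0002  0.0798] turn -32.54
```

Scaled: 0.08 m is 0.1, 0.06 m is 0.075, -32.5 degrees is -0.1418.

```bash
python3 steer.py '[[[0, 0, 0, -0.1418, 0.015], [0, 0, 0, -0.1418, 0.015], [0, 0, 0.0375, -0.1418, 0.015], [0, 0, 0.075, -0.1418, 0.015], [0, 0, 0.1, -0.1418, 0.015], [0, 0, 0.1, -0.1418, 0.015], [0, 0, 0.1, -0.1418, 0.015]]]'
python3 - <<'E'
from h import *
st(); go(.6818,.0265,.048,184.1)
a=env.read_camera("wrist")["color"]
s=env.read_camera("side")["color"][185:265,270:370]; t=env.read_camera("top")["color"][85:145,220:320]
im=np.hstack([cv2.resize(s,(500,400),interpolation=cv2.INTER_CUBIC),cv2.resize(a,None,fx=.58,fy=1.0417)[:400]]) 
cv2.imwrite("pics/p1.png",im)
E
```

```text
time_s: 5.62
tool_pos: [0.6816, 0.0268, 0.0768]
tool_rot: [-180.0, -0.2, -176.4]
force: [-0.2, 0.5, -1.4]
grip_width: 0.0239
grasp_force: 30.0
5.62 [0.6816 0.0268 0.0768] [-1.7998e+02 -1.6000e-01 -1.7639e+02] F [-0.2  0.5 -1.4] w 0.0239 g 30.0
shift [-0.0002 -0.0003  0.0288] turn -0.49
```

View pics/p1.png

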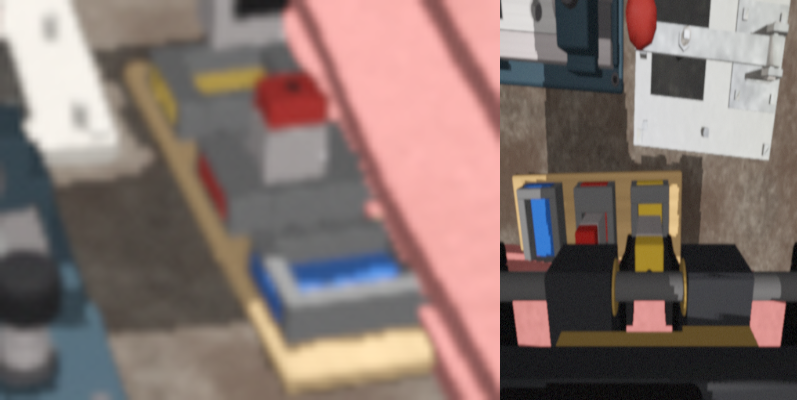

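The block hangs over the pocket (wrist part: cap centre x≈649, pocket ≈650.5); the blue/red inserts are untouched. I'll descend with force checks.

Scaled: 0.02 m is 0.025, 0.018 m is 0.0225, -0.4 degrees is -0.0017.

```bash
python3 steer.py '[[[0, -0.0008, 0.0125, -0.0017, 0.015], [0, -0.0008, 0.0188, -0.0017, 0.015], [0, -0.0008, 0.0225, -0.0017, 0.015], [0, -0.0008, 0.025, -0.0017, 0.015], [0, -0.0008, 0.025, -0.0017, 0.015]]]' 30; python3 -c "
from h import *
go(.6818,.0272,.0485,184.1)"
```

```text
time_s: 6.18
tool_pos: [0.6828, 0.0274, 0.0567]
tool_rot: [-180.0, -0.1, -175.8]
force: [0.1, -0.1, -2.1]
grip_width: 0.0238
grasp_force: 30.0
shift [ 0.001  -0.0001  0.0082] turn 0.1
```

Scaled: 0.008 m is 0.01, 0.001 m is 0.0013.

```bash
python3 steer.py '[[[0.0013, 0, 0.005, 0, 0.015], [0.0013, 0, 0.0075, 0, 0.015], [0.0013, 0, 0.01, 0, 0.015], [0.0013, 0, 0.01, 0, 0.015]]]' 30; python3 -c "
from h import *
go(.6818,.0272,.0485,184.1)"
```

```text
time_s: 6.52
tool_pos: [0.682, 0.0272, 0.049]
tool_rot: [180.0, -0.0, -175.8]
force: [-0.2, -0.1, -1.1]
grip_width: 0.0239
grasp_force: 30.0
shift [ 0.0002 -0.      0.0005] turn 0.11
```

Scaled: 0.0015 m is 0.0019.

```bash
python3 steer.py '[[[0, 0, 0.0019, 0, 0.015], [0, 0, 0.0019, 0, 0.015], [0, 0, 0.0019, 0, 0.015]]]' 30; python3 steer.py '[[[0, 0, 0, 0, 0.045], [0, 0, 0, 0, 0.045], [0, 0, 0, 0, 0.045], [0, 0, 0, 0, 0.045]]]' 30
```

```text
time_s: 6.77
tool_pos: [0.6825, 0.0273, 0.0485]
tool_rot: [180.0, 0.0, -175.8]
force: [-0.6, 0.6, -0.9]
grip_width: 0.0238
grasp_force: 30.0
time_s: 7.1
tool_pos: [0.6826, 0.0272, 0.0484]
tool_rot: [180.0, 0.0, -175.8]
force: [-0.1, -0.3, 0.2]
grip_width: 0.0411
grasp_force: 0.0
```

Scaled: -0.13 m is -0.1625, -0.1 m is -0.125.

```bash
python3 steer.py '[[[0, 0, -0.025, 0, 0.045], [0, 0, -0.075, 0, 0.045], [0, 0, -0.125, 0, 0.045], [0, 0, -0.1625, 0, 0.06], [0, 0, -0.1625, 0, 0.06], [0, 0, -0.1625, 0, 0.06]]]'
python3 - <<'E'
from h import *
st(); go(.561,-.20,.18,91.5)
a=env.read_camera("wrist")["color"];cv2.imwrite("pics/p2.png",a)
E
```

```text
time_s: 7.6
tool_pos: [0.684, 0.0272, 0.1812]
tool_rot: [180.0, 0.3, -175.8]
force: [-0.5, 0.1, -1.0]
grip_width: 0.0564
grasp_force: 0.0
7.6 [0.684  0.0272 0.1812] [ 179.98    0.33 -175.79] F [-0.5  0.1 -1. ] w 0.0564 g 0.0
shift [ 0.1393 -0.2176  0.0004] turn 92.71
```

View pics/p2.png

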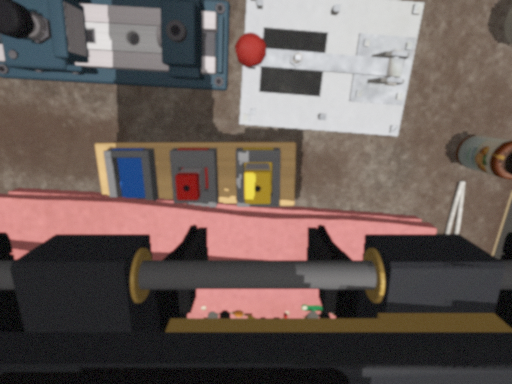

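The yellow block stands upright in its pocket (258,187), at the same level as the red one (188,187). Next, the knob.

Scaled: -0.218 m is -0.2725, 0.139 m is 0.1738, 92.7 degrees is 0.4045.

```bash
python3 steer.py '[[[0.1738, -0.2725, 0, 0.4045, 0.06], [0.1738, -0.2725, 0, 0.4045, 0.06], [0.1738, -0.2725, 0, 0.4045, 0.06], [0.1738, -0.2725, 0, 0.4045, 0.06], [0.1738, -0.2725, 0, 0.4045, 0.06], [0.1738, -0.2725, 0, 0.4045, 0.06], [0.1738, -0.2725, 0, 0.4045, 0.06], [0.1738, -0.2725, 0, 0.4045, 0.06]]]'; python3 -c "
from h import *
go(.561,-.20,.18,91.5)"
```

```text
time_s: 8.32
tool_pos: [0.5557, -0.2056, 0.1764]
tool_rot: [-179.8, -0.1, 126.1]
force: [-0.3, 0.3, -0.1]
grip_width: 0.06
grasp_force: 0.0
shift [ 0.0014  0.0075 -0.0036] turn 34.57
```

Scaled: 0.005 m is 0.0063, 35 degrees is 0.1527.

```bash
python3 steer.py '[[[0, 0.0063, 0, 0.1527, 0.06], [0, 0.0063, 0, 0.1527, 0.06], [0, 0.0063, 0, 0.1527, 0.06], [0, 0.0063, 0, 0.1527, 0.06], [0, 0.0063, 0, 0.1527, 0.06], [0, 0.0063, 0, 0.1527, 0.06], [0, 0.0063, 0, 0.1527, 0.06]]]'
python3 - <<'E'
from h import *
st(); r=env.read_camera("wrist"); print(r["world_from_camera"].round(3)); print(proj(r,(.561,-.16,.082)))
im=cv2.resize(r["color"][60:240,160:360],(640,576),interpolation=cv2.INTER_CUBIC); cv2.imwrite("pics/k1.png",im)
E
```

```text
time_s: 8.9
tool_pos: [0.5628, -0.197, 0.1765]
tool_rot: [-179.8, -0.0, 92.1]
force: [0.7, 0.6, 0.5]
grip_width: 0.0603
grasp_force: 0.0
8.9 [ 0.5628 -0.197   0.1765] [-1.7984e+02 -2.0000e-02  9.2100e+01] F [0.7 0.6 0.5] w 0.0603 g 0.0
[[ 0.999  0.038  0.009  0.561]
 [ 0.038 -0.961 -0.273 -0.122]
 [-0.002  0.274 -0.962  0.323]
 [ 0.     0.     0.     1.   ]]
[256.20152567 155.75541386]
```

View pics/k1.png

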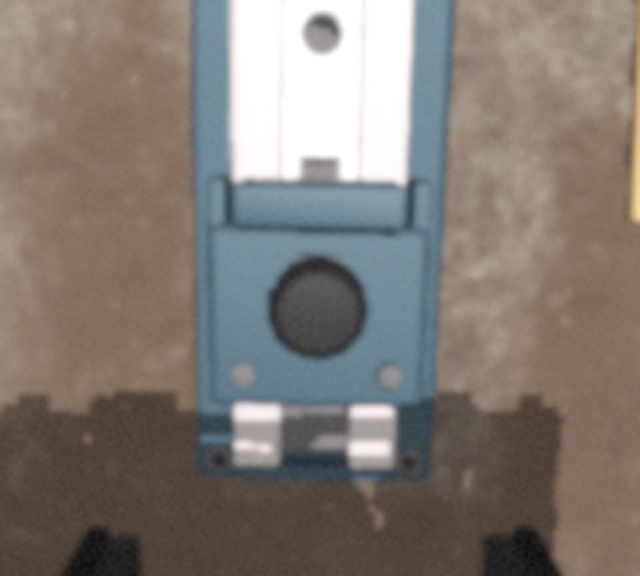

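Knob top centre at crop (317,306), the lock hole at crop (322,33): the two give the travel.

Run:
```python
from h import *
r=env.read_camera("wrist")
f=lambda x,y,z:ray(r,160+x/3.2-.35,60+y/3.2-.35,z)
k=f(317,306,.082);h=f(322,33,.024);print(k,h,h-k, f(320,182,.059), f(323,180,.045))
t=env.read_camera("top"); print(proj(t,[*h,.024]),proj(t,[*k,.082]))
go(k[0],k[1]-.0005,.074,91.1)
```

```text
[ 0.56318463 -0.15968194] [ 0.56210666 -0.09194408] [-0.00107796  0.06773786] [ 0.5629103  -0.13124855] [ 0.56381532 -0.13117057]
[299.19763299 168.14801787] [332.63940106 165.04970281]
shift [0.037  0.0013 0.1034] turn 0.93
```

Scaled: 0.102 m is 0.1275, 0.08 m is 0.1, 0.9 degrees is 0.0039.

```bash
python3 steer.py '[[[0.0463, 0, 0.025, 0, 0.06], [0.0463, 0, 0.0625, 0.0039, 0.06], [0.0463, 0, 0.1, 0.0039, 0.06], [0.0463, 0, 0.1275, 0.0039, 0.06], [0.0463, 0, 0.1275, 0.0039, 0.06], [0.0463, 0, 0.1275, 0.0039, 0.06]]]'; python3 -c "
from h import *
go(.562,-.1602,.074,91.1)"
```

```text
time_s: 9.55
tool_pos: [0.5615, -0.1604, 0.0753]
tool_rot: [-179.9, -0.0, 91.0]
force: [0.4, 0.0, 1.2]
grip_width: 0.0602
grasp_force: 0.0
shift [0.0002 0.0005 0.0013] turn -0.05
```

```bash
python3 steer.py '[[[0, 0, 0, 0, 0.015], [0, 0, 0, 0, 0.015], [0, 0, 0, 0, 0.015], [0, 0, 0, 0, 0.015], [0, 0, 0, 0, 0.015], [0, 0, 0, 0, 0.015], [0, 0, 0, 0, 0.015]]]' 35
```

```text
time_s: 10.13
tool_pos: [0.5629, -0.1604, 0.0765]
tool_rot: [179.9, 0.0, 91.0]
force: [-0.0, -0.4, 1.2]
grip_width: 0.0241
grasp_force: 35.0
```

Scaled: -0.011 m is -0.0138, -0.008 m is -0.01.

```bash
python3 steer.py '[[[0, 0, -0.005, 0, 0.015], [0, 0, -0.01, 0, 0.015], [0, 0, -0.0138, 0, 0.015], [0, 0, -0.0138, 0, 0.015], [0, 0, -0.0138, 0, 0.015]]]' 35
```

```text
time_s: 10.55
tool_pos: [0.5627, -0.1603, 0.0868]
tool_rot: [180.0, 0.0, 91.0]
force: [5.1, -1.7, -10.2]
grip_width: 0.0242
grasp_force: 35.0
```

Scaled: 0.04 m is 0.05, 0.036 m is 0.045.

```bash
python3 steer.py '[[[0.0075, 0, -0.0138, 0, 0.015], [0.0175, 0, -0.0138, 0, 0.015], [0.0275, 0, -0.0138, 0, 0.015], [0.0375, 0, -0.0138, 0, 0.015], [0.045, 0, -0.0138, 0, 0.015], [0.05, 0, -0.0138, 0, 0.015]]]' 35;python3 steer.py '[[[0, 0, 0, 0, 0.015], [0, 0, 0, 0, 0.015]]]'
```

```text
time_s: 11.05
tool_pos: [0.5618, -0.1202, 0.096]
tool_rot: [180.0, 0.1, 91.0]
force: [9.3, -2.8, -21.0]
grip_width: 0.0241
grasp_force: 35.0
time_s: 11.22
tool_pos: [0.5618, -0.1194, 0.0959]
tool_rot: [-180.0, 0.0, 91.1]
force: [9.6, -0.8, -19.7]
grip_width: 0.0243
grasp_force: 35.0
```

My z was doubled by mistake, so the knob is at its top stop; I'll ease down to relieve it.

Scaled: 0.0015 m is 0.0019.

```bash
python3 steer.py '[[[0, 0, 0.0019, 0, 0.015], [0, 0, 0.0019, 0, 0.015], [0, 0, 0.0019, 0, 0.015]]]' 40
```

```text
time_s: 11.47
tool_pos: [0.5619, -0.1195, 0.0957]
tool_rot: [180.0, -0.0, 91.0]
force: [5.6, 0.6, -11.5]
grip_width: 0.024
grasp_force: 40.0
```

Scaled: 0.02 m is 0.025, 0.018 m is 0.0225.

```bash
python3 steer.py '[[[0.0075, 0, 0.0006, 0, 0.015], [0.015, 0, 0.0006, 0, 0.015], [0.02, 0, 0.0006, 0, 0.015], [0.0225, 0, 0.0006, 0, 0.015], [0.025, 0, 0.0006, 0, 0.015], [0.025, 0, 0.0006, 0, 0.015], [0.025, 0, 0.0006, 0, 0.015]]]'; python3 steer.py '[[[0.0019, 0, 0, 0, 0.015], [0.0038, 0, 0, 0, 0.015], [0.0038, 0, 0, 0, 0.015]]]'
```

```text
time_s: 12.05
tool_pos: [0.5616, -0.1011, 0.0956]
tool_rot: [180.0, 0.1, 91.0]
force: [6.5, -1.6, -10.7]
grip_width: 0.0242
grasp_force: 40.0
time_s: 12.3
tool_pos: [0.5615, -0.0984, 0.0956]
tool_rot: [180.0, 0.1, 91.0]
force: [5.8, -2.8, -11.2]
grip_width: 0.0241
grasp_force: 40.0
```

Moving friction reads about −2.8 N. Now single-millimetre steps.

```bash
for i in 1; do python3 steer.py '[[[0.0013, 0, 0, 0, 0.015], [0.0025, 0, 0, 0, 0.015], [0.0025, 0, 0, 0, 0.015]]]'; done; python3 steer.py '[[[0.0006, 0, 0, 0, 0.015], [0.0013, 0, 0, 0, 0.015], [0.0013, 0, 0, 0, 0.015]]]'
```

```text
time_s: 12.55
tool_pos: [0.5615, -0.0965, 0.0956]
tool_rot: [180.0, 0.1, 91.0]
force: [5.6, -2.6, -10.9]
grip_width: 0.024
grasp_force: 40.0
time_s: 12.8
tool_pos: [0.5614, -0.0956, 0.0956]
tool_rot: [180.0, 0.1, 91.0]
force: [5.3, -2.9, -11.1]
grip_width: 0.0237
grasp_force: 40.0
```

Scaled: 0.001 m is 0.0013, 0.0005 m is 0.0006.

```bash
python3 steer.py '[[[0.0006, 0, 0, 0, 0.015], [0.0013, 0, 0, 0, 0.015], [0.0013, 0, 0, 0, 0.015]]]'
```

```text
time_s: 13.05
tool_pos: [0.5614, -0.0947, 0.0956]
tool_rot: [180.0, 0.1, 91.0]
force: [5.2, -2.6, -10.8]
grip_width: 0.0239
grasp_force: 40.0
```

Scaled: 0.001 m is 0.0013, 0.0005 m is 0.0006.

```bash
python3 steer.py '[[[0.0006, 0, 0, 0, 0.015], [0.0013, 0, 0, 0, 0.015], [0.0013, 0, 0, 0, 0.015]]]'
```

```text
time_s: 13.3
tool_pos: [0.5614, -0.0937, 0.0956]
tool_rot: [180.0, 0.1, 91.0]
force: [5.8, -2.3, -11.5]
grip_width: 0.0238
grasp_force: 40.0
```

Scaled: 0.001 m is 0.0013, 0.0005 m is 0.0006.

```bash
python3 steer.py '[[[0.0006, 0, 0, 0, 0.015], [0.0013, 0, 0, 0, 0.015], [0.0013, 0, 0, 0, 0.015]]]'
```

```text
time_s: 13.55
tool_pos: [0.5614, -0.0927, 0.0956]
tool_rot: [180.0, 0.1, 91.0]
force: [5.5, -3.3, -11.0]
grip_width: 0.0237
grasp_force: 40.0
```

Scaled: 0.001 m is 0.0013, 0.0005 m is 0.0006.

```bash
python3 steer.py '[[[0.0006, 0, 0, 0, 0.015], [0.0013, 0, 0, 0, 0.015], [0.0013, 0, 0, 0, 0.015]]]'
```

```text
time_s: 13.8
tool_pos: [0.5614, -0.0917, 0.0956]
tool_rot: [180.0, 0.1, 91.0]
force: [4.8, -2.5, -11.7]
grip_width: 0.0235
grasp_force: 40.0
```

Scaled: 0.001 m is 0.0013, 0.0005 m is 0.0006.

```bash
python3 steer.py '[[[0.0006, 0, 0, 0, 0.015], [0.0013, 0, 0, 0, 0.015], [0.0013, 0, 0, 0, 0.015]]]'
```

```text
time_s: 14.05
tool_pos: [0.5614, -0.0916, 0.0957]
tool_rot: [179.9, 0.2, 90.9]
force: [5.6, -4.8, -11.0]
grip_width: 0.024
grasp_force: 40.0
```

Scaled: 0.001 m is 0.0013, 0.0005 m is 0.0006.

```bash
python3 steer.py '[[[0.0006, 0, 0, 0, 0.015], [0.0013, 0, 0, 0, 0.015], [0.0013, 0, 0, 0, 0.015]]]'
```

```text
time_s: 14.3
tool_pos: [0.5614, -0.0915, 0.0957]
tool_rot: [179.9, 0.2, 90.9]
force: [5.5, -5.9, -12.2]
grip_width: 0.0242
grasp_force: 40.0
```

Contact: the jaw has stalled at y=−0.0915 with force rising below the pad's yield. Now I'll lower the pin.

Scaled: 0.011 m is 0.0138, 0.009 m is 0.0113.

```bash
python3 steer.py '[[[0, 0, 0.0038, 0, 0.015], [0, 0, 0.0075, 0, 0.015], [0, 0, 0.0113, 0, 0.015], [0, 0, 0.0138, 0, 0.015], [0, 0, 0.0138, 0, 0.015], [0, 0, 0.0138, 0, 0.015]]]'
```

```text
time_s: 14.8
tool_pos: [0.5614, -0.0915, 0.0851]
tool_rot: [179.9, 0.2, 90.9]
force: [4.6, -5.5, -7.9]
grip_width: 0.024
grasp_force: 40.0
```

Still spring-loaded at a lift of about 2.4 mm, so the pin is in the hole. Lower the rest and release.

The rows are not in the units I measure in: shifts go in shares of 80 cm and turns go in shares of 4 rad. I convert before sending: 0.0025 m is 0.0031, 0.002 m is 0.0025.

```bash
python3 steer.py '[[[0, 0, 0.0025, 0, 0.015], [0, 0, 0.0031, 0, 0.015], [0, 0, 0.0031, 0, 0.015]]]'; python3 steer.py '[[[0, 0, 0, 0, 0.05], [0, 0, 0, 0, 0.05], [0, 0, 0, 0, 0.05], [0, 0, 0, 0, 0.05], [0, 0, 0, 0, 0.05]]]'; python3 steer.py '[[[0, 0, -0.0375, 0, 0.06], [0, 0, -0.0875, 0, 0.06], [-0.05, 0, -0.125, 0, 0.06], [-0.1, 0, -0.125, 0, 0.06], [-0.1375, 0, -0.125, 0, 0.06], [-0.1375, 0, -0.125, 0, 0.06], [-0.1375, 0, -0.125, 0, 0.06]]]'
python3 - <<'E'
from h import *
st(); w=env.read_camera("wrist")["color"]; s=env.read_camera("side")["color"][170:310,220:370]
cv2.imwrite("pics/f1.png",np.hstack([cv2.resize(s,(400,373)),cv2.resize(w[60:240,160:360],(400,373))]))
E
```

```text
time_s: 15.05
tool_pos: [0.5614, -0.0915, 0.0828]
tool_rot: [179.9, 0.2, 90.9]
force: [4.1, -5.6, -7.5]
grip_width: 0.0239
grasp_force: 40.0
time_s: 15.47
tool_pos: [0.5611, -0.088, 0.0829]
tool_rot: [-180.0, -0.0, 91.0]
force: [0.3, 0.0, -0.7]
grip_width: 0.0469
grasp_force: 0.0
time_s: 16.05
tool_pos: [0.5622, -0.2013, 0.183]
tool_rot: [180.0, 0.0, 90.7]
force: [-0.2, 1.5, -0.1]
grip_width: 0.0601
grasp_force: 0.0
16.05 [ 0.5622 -0.2013  0.183 ] [1.800e+02 4.000e-02 9.071e+01] F [-0.2  1.5 -0.1] w 0.0601 g 0.0
```

View pics/f1.png

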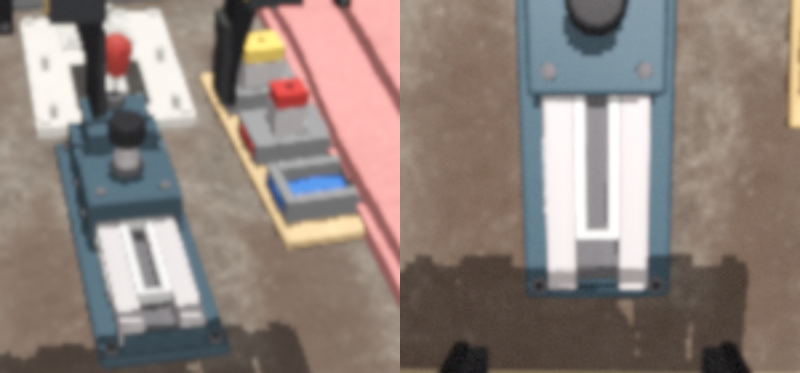

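Jaw closed, knob down, the yellow block level with the red one in its pocket. A quick numeric check of the knob height before handing in.

Run:
```python
from h import *
s=env.read_camera("side")
c0=proj(s,(.561,-.0915,.082)); box=[int(c0[0])-14,int(c0[1])-14,int(c0[0])+14,int(c0[1])+20]
c,st_,q=blob(s,(0,0,0),(180,255,60),box); print("now",c,st_)
for z in (.072,.080): print(z,proj(s,(.561,-.0915,z)))
a=cv2.imread("pics/side0.png"); d={**s,"color":a}
c0=proj(s,(.561,-.1604,.082)); box=[int(c0[0])-14,int(c0[1])-14,int(c0[0])+14,int(c0[1])+20]
print("start",blob(d,(0,0,0),(180,255,60),box)[:2],proj(s,(.561,-.1604,.072)))
```

```text
now [267.06060606 220.21212121] [ 8 16 14 10 99]
0.072 [267.20635517 218.15361149]
0.08 [267.22797689 214.34209642]
start (array([274.4640884 , 243.17679558]), array([  8,  13,  16,  14, 181], dtype=int32)) [273.74905154 242.83765013]
```

```bash
python3 -c "
from cell import env
print(env.sign_off())"
```

```text
the job is handed in; nothing more can be done
None
```

The job is handed in at about 16 s: the yellow block is in its pocket, the jaw bears lightly on the pad and the lock pin is down. The readings and pictures agree with this, though I lifted the knob too far at one point, hitting its top stop at about 20 N before easing off.

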